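# Weigh the tray of tins and print its label

## Task

The tray of tins is on the bench scale and needs its weight label: press down the raised half of the red power rocker until it is fully on, then press the scale's green key fully home so that it stays down, and only then press the label printer's yellow key all the way down and let it spring back. Press no other key, and neither lift nor push aside any tin or other loose thing on the bench.

Things in the scene. Friction and masses are not known exactly. Their poses are not given: they have to be found in the camera images.
- power_box: grey fixed power box, 130 (x) x 90 (y) x 45 mm high, origin under its centre; a red paddle rocker 68 mm long (along the box's x) and 36 mm wide sits on top, its pivot line along y, over the origin, 60 mm above the table. The paddle is a shallow V: off, the half on the box's -x side (white bar across it) slopes up away from the pivot to about 73 mm and the other half is level; on, the raised half has come down level at 60 mm
- power_rocker (a joint): rocker angle, rad: 0 = off, 0.4 = fully on (its stop). It stays where it is left; starts off, 0 to 0.1. About 2.5 N straight down in the middle of the raised half moves it
- rocker_raised_half (a point): point on the top face of the rocker's raised half (moves with it), 21 mm from the pivot along the slope, where to push straight down; 8 mm above the pivot line when off, level with it when on
- scale: fixed bench scale; origin under the centre of its grey key console, 90 (x) x 220 (y) x 70 mm high; the platform, with a 45 mm high cardboard tray of tins on it (floor 50 mm above the table, 190 x 200 mm), lies on its +x side up to x = 270 mm. Three square keys stand in a row along y, 68 mm apart, in any order
- green_key (a joint): the scale's green weigh key, m pressed: 0 = up, 0.008 = fully home. It stays where it is left; about 2.5 N moves it
- green_key_top (a point): centre of the top face of the green key's 28 x 28 mm cap (12 mm above its 44 mm square housing when up), about 95 mm above the table; press straight down 8 mm
- blue_key (a joint): blue square key on the scale, same size, springs back; m pressed. Not to be pressed
- red_key (a joint): red square key on the scale, same size, springs back; m pressed. Not to be pressed
- printer: fixed black label printer, 190 (x) x 170 (y) x 120 mm high, origin under its centre; two round keys stand on its top near the -x edge, 80 mm apart along y, either way round
- yellow_key (a joint): the printer's yellow print key, m pressed: 0 = up, 0.008 = fully down; springs back (1.5 N to start, 5.5 N fully down)
- yellow_key_top (a point): centre of the top of the yellow key's 30 mm round cap (12 mm above its 44 mm square housing when up), about 145 mm above the table; press straight down 8 mm
- white_key (a joint): white round key on the printer, same size, springs back; m pressed. Not to be pressed
- tin_a: red loose food tin, upright in the cardboard tray on the scale, 74 mm diameter, 70 mm high; origin under its centre
- tin_b: blue loose food tin, upright in the tray on the scale, 74 mm diameter, 70 mm high; origin under its centre
- tin_c: yellow loose food tin, upright in the tray on the scale, 74 mm diameter, 70 mm high; origin under its centre
- tin_d: red loose food tin standing on the table, 74 mm diameter, 70 mm high; origin under its centre
- jar: loose amber jar, 66 mm diameter, 110 mm high, on the table; origin under its centre
- mug: loose white mug, 80 mm diameter, 90 mm high, on the table; origin under its centre
- tape_roll: loose tape roll lying on the table, 96 mm diameter, 48 mm high; origin under its centre
- tall_can: loose green can with a yellow label, 66 mm diameter, 100 mm high, on the table; origin under its centre

How it is judged:
On the way, in this order (a step that is already met when the one before it is completed fails the run):
1. the power rocker is fully on (value of joint power_rocker above 0.33 rad), for 0.1 s.
2. the green key is fully home (value of joint green_key above 0.0065 m), for 0.1 s.
3. the yellow key is pressed all the way down (value of joint yellow_key above 0.006 m), for 0.05 s.
At the end, for the whole second after the job is handed in: The power rocker is on (above 0.33 of 0.4 rad), the green key is down (above 6.5 of 8 mm), the yellow key has sprung back (below 1 mm), the blue, red and white keys are up (below 1 mm), and every loose thing stands upright (within 0.1 rad) and at rest within 20 mm of where it started (value of joint power_rocker above 0.33 rad and value of joint green_key above 0.0065 m and value of joint each of yellow_key, blue_key, red_key, white_key below 0.001 m and distance of each of tin_a, tin_b, tin_c, tin_d, jar, mug, tape_roll, tall_can from where it was at the start of the episode below 0.02 m and angle between each of tin_a, tin_b, tin_c, tin_d, jar, mug, tape_roll, tall_can's own z axis and vertical below 0.1 rad and linear speed of each of tin_a, tin_b, tin_c, tin_d, jar, mug, tape_roll, tall_can below 0.02 m/s); the robot touches nothing.
It fails at once if the green key is pressed (over 3 mm) while the power rocker is not on (value of joint green_key above 0.003 m and value of joint power_rocker below 0.33 rad).
It fails at once if the yellow key is pressed (over 3 mm) while the green key is not home or the power is off (value of joint yellow_key above 0.003 m and (value of joint green_key below 0.0065 m or value of joint power_rocker below 0.33 rad)).
It fails at once if the blue, red or white key is pressed (over 3 mm) (value of joint any of blue_key, red_key, white_key above 0.003 m).
It fails at once if a tin or other loose thing is lifted, pushed over 20 mm or tipped over 0.35 rad (distance of any of tin_a, tin_b, tin_c, tin_d, jar, mug, tape_roll, tall_can from where it was at the start of the episode above 0.02 m or angle between any of tin_a, tin_b, tin_c, tin_d, jar, mug, tape_roll, tall_can's own z axis and vertical above 0.35 rad).
It also fails if it takes over 59 s, if anything falls off the work surface, if the arm or the gripper's body presses on something with over 40 N, if the wrist force passes 120 N, or if a joint passes its speed limit or range.

## Robot

A 6-joint arm with a two-finger parallel gripper is mounted at the origin on the work surface. World frame = base frame: x ahead of the robot, y to its left, z up, the work surface at z = 0. Lengths are in m, angles in rad, forces in N, time in s.
With the tool pointing down it reaches from about 0.325 to 0.85 m from the base axis. Payload 4.4 kg.
Tool frame: the origin (TCP) lies midway between the tips of the shut fingers; the grasp point (between the pads) lies 19 mm behind it; x points along the fingers, y is the direction in which the jaws open and shut, and the axes are right-handed (so a half turn about x gives the same grasp; the last joint's range is limited). The gripper opens to 94 mm and grips with 3 to 60 N. Pads are 16 mm wide; open, the fingers measure 119 mm over their backs; the gripper's body (75 mm by 177 mm) begins 78 mm behind the grasp point.
Start: joints at [-1.308, 0.207, 1.542, -0, 1.393, -0.15], TCP at [0.231, -0.526, 0.205] pointing down, gripper open.
Joint ranges: [-2.73, 2.73], [-0.86, 2.22], [0.23, 2.46], [-1.11, 4.25], [0.08, 2.63], [-2.82, 2.82]. Speed limits (rad/s): [2.79, 2.79, 3.14, 3.14, 3.14, 3.14].

## Interface

Orientations are given as a unit quaternion [w, x, y, z].
In Python, from workcell import robot gives the robot as it stands.
- The arm moves only by the tool jog_arm, never from a script. Its arguments are lists of equal length, an entry for each row: "slide": the shift along the tool's x, y, z in mm, a list of three; "twist": the turn about the tool's x in rad; "gripper": the closure, from 0 (fully open) to 1 (shut). A call has 1 to 12 rows; each row shifts and turns the commanded pose from where the row before left it, along the tool's axes as they then stand; what a row does not reach is not made up. A row lasts 1/8 s, in which the tool goes at most 62.5 mm and 10.7 degrees, less where a joint would pass 70% of its speed; a pose out of reach is approached as far as the arm can. A call with a gripper value outside its range is refused whole. The fingers move at their own pace and stop on an object; "force" is the grip in N (left out, the last holds). Time passes only in rows, so rows that do not move let the fingers close. It gives the time, the measured TCP pose, the force and the opening at its end, in the units of the state.
- robot.state(): the state, without advancing time (a new reading comes with each control period).
- robot.grab_frame(name): name is "side" or "top" or "wrist"; returns a dict with "pixels" (420x560x3 uint8, red, green, blue), "mtx" (3x3 intrinsics, pixels), "R" (3x3) and "t" (3): a world point X has camera coordinates R X + t; the wrist camera has in their place "mount" (4x4, takes a point from camera to tool coordinates, whose origin is the TCP and whose axes are the tool frame's). Camera axes: x right, y down, z forward; pixel columns grow to the right and rows downward; lengths in m; the calibration is good to about 2 mm. A picture is of the moment at which its call begins: read the wrist's pose just before it. There is no depth.
- robot.sign_off(): hands the job in, once; it reports no verdict.
The state is a dict: "time_s": time; "joint_positions": joint angles; "qvel": joint speeds; "effort": joint torques, N m; "eef_pos": TCP position; "ee_rot": TCP orientation; "wrist_force": force on the tool from outside, world axes, zero at the start; "moment": the same for the moment, N m; "grip_width": finger opening in m.
Only numpy, scipy, OpenCV 4.12 (cv2) and the standard library are available. Lean on these libraries where they do the work, as an engineer would, in place of code of your own. Each camera call takes 0.05 s, during which the arm holds its last target.

## Working session

There is one attempt and no reset: what is moved stays moved. The work goes in short steps, Python scripts to look and compute and a tool call to move; the robot and the scene stay as the last step left them, time stands still between calls to the robot, and variables do not carry over. Pictures are saved under pics/ and viewed, and the job is handed in when it is done.

Besides the shell and the picture viewer there is one more tool, called after "Emit:" as name(argument=value, ...) on one line, values as JSON. jog_arm: Moves the arm, as the interface text tells. Its arguments: {"type":"object","properties":{"slide":{"type":"array"},"twist":{"type":"array"},"gripper":{"type":"array"},"force":{"type":"number"}},"required":["slide","twist","gripper"]}

```bash
mkdir -p pics; ls; python3 - <<'E'
from workcell import robot
import cv2,pickle
s=robot.state();print(s)
d={}
for n in("side","top","wrist"):
    f=robot.grab_frame(n);d[n]=f
    cv2.imwrite(f"pics/{n}0.png",cv2.cvtColor(f["pixels"],cv2.COLOR_RGB2BGR))
    print(n,{k:v for k,v in f.items() if k!="pixels"})
pickle.dump((s,d),open("f0.pkl","wb"))
E
```

```text
pics
{'time_s': 0.0, 'joint_positions': array([-1.30750182e+00,  2.07408666e-01,  1.54292538e+00, -3.59150927e-05,
        1.39350321e+00, -1.50470949e-01]), 'qvel': array([ 0.00035059, -0.00015775,  0.00124858,  0.00031109, -0.00132349,
        0.00064922]), 'effort': array([-2.40066285e-03, -3.70886421e+01, -2.81416547e+01,  6.95410464e-02,
        3.61926632e-02, -1.63437057e-04]), 'eef_pos': array([ 0.23096745, -0.5256987 ,  0.20431081]), 'ee_rot': array([-0.14445737, -0.69197031, -0.14604061,  0.69208475]), 'wrist_force': array([ 0.20038437,  0.45774737, -0.17894924]), 'moment': array([ 0.02460039,  0.02509365, -0.00478996]), 'grip_width': 0.09414745760336866}
side {'mtx': array([[441.0496761 ,   0.        , 273.17092434],
       [  0.        , 441.0496761 , 212.83711117],
       [  0.        ,   0.        ,   1.        ]]), 'R': array([[-0.97601614, -0.21654483,  0.02237945],
       [-0.16193572,  0.65346152, -0.73943551],
       [ 0.14549683, -0.72532502, -0.67285533]]), 't': array([0.52516482, 0.16774417, 0.96597029])}
top {'mtx': array([[431.30785869,   0.        , 280.76298605],
       [  0.        , 431.30785869, 204.37814249],
       [  0.        ,   0.        ,   1.        ]]), 'R': array([[-0.01585965, -0.99977754, -0.01390509],
       [-0.98902381,  0.01772924, -0.14668872],
       [ 0.14690262,  0.01142603, -0.98908496]]), 't': array([0.02388359, 0.56153909, 1.06576821])}
wrist {'mtx': array([[303.49538044,   0.        , 284.12582403],
       [  0.        , 303.49538044, 214.47571183],
       [  0.        ,   0.        ,   1.        ]]), 'mount': array([[-3.74189822e-04, -2.60981936e-01,  9.65343612e-01,
        -1.78088473e-01],
       [ 9.99999926e-01, -1.13305344e-05,  3.84560196e-04,
        -8.01269493e-04],
       [-8.94254057e-05,  9.65343684e-01,  2.60981921e-01,
        -7.40659166e-02],
       [ 0.00000000e+00,  0.00000000e+00,  0.00000000e+00,
         1.00000000e+00]])}
```

View pics/top0.png

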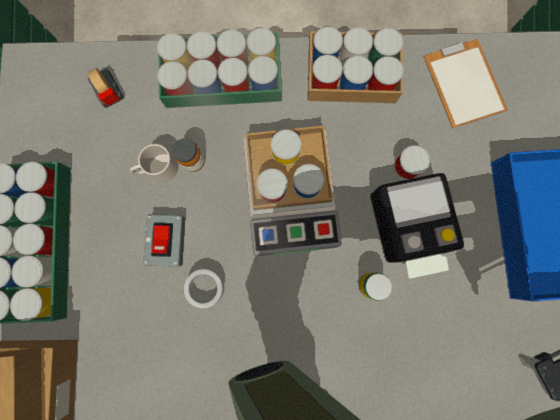

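View pics/side0.png

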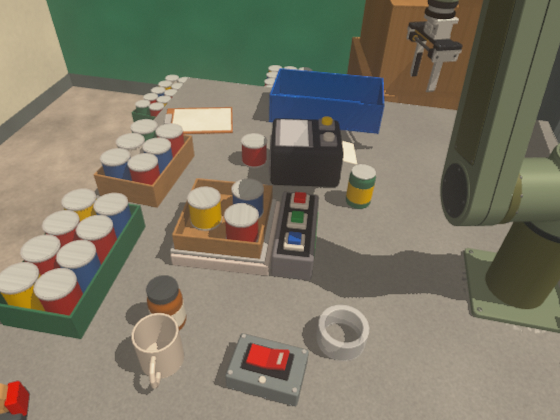

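View pics/wrist0.png

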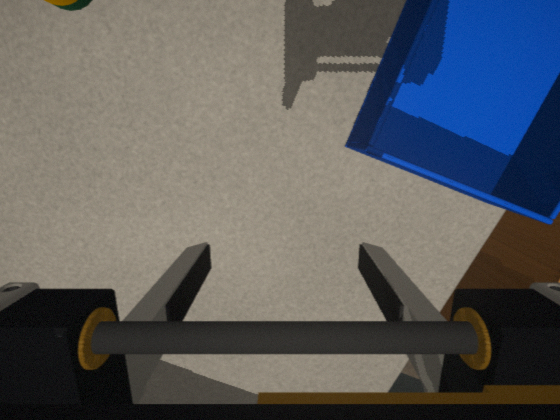

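```bash
cat > h.py <<'E'
import numpy as np,cv2
def unproj(f,uv,z):
    R,t,K=f["R"],f["t"],f["mtx"]
    d=R.T@np.linalg.inv(K)@np.array([uv[0],uv[1],1.]);c=-R.T@t
    return c+d*(z-c[2])/d[2]
def proj(f,X):
    p=f["mtx"]@(f["R"]@np.array(X)+f["t"]);return p[:2]/p[2]
E
python3 - <<'E'
import pickle,cv2,numpy as np
from h import *
s,d=pickle.load(open("f0.pkl","rb"))
for n,boxes in {"top":{"rock":(145,215,185,265,.062),"green":(285,220,308,243,.095),"blue":(258,222,280,245,.095),"redk":(314,218,336,240,.095),"yel":(436,224,460,246,.145),"white":(402,230,424,252,.145)},
 "side":{"rock":(240,335,300,378,.062),"green":(285,208,312,230,.095),"redk":(288,190,314,208,.095),"blue":(280,230,310,252,.095),"yel":(316,112,338,132,.145)}}.items():
    f=d[n];im=cv2.cvtColor(f["pixels"],cv2.COLOR_RGB2HSV)
    for k,(a,b,c,e,z) in boxes.items():
        p=im[b:e,a:c].astype(int);H,S,V=p[...,0],p[...,1],p[...,2]
        if k in("rock","redk"):m=((H<8)|(H>172))&(S>150)&(V>80)
        elif k=="green":m=(H>45)&(H<90)&(S>100)
        elif k=="blue":m=(H>100)&(H<130)&(S>100)
        elif k=="yel":m=(H>18)&(H<35)&(S>130)
        else:m=(S<60)&(V>100)
        v,u=np.nonzero(m);x=(u.mean()+a,v.mean()+b)
        print(n,k,m.sum(),np.round(x,1),"bbox",u.min()+a,u.max()+a,v.min()+b,v.max()+b,np.round(unproj(f,x,z),4))
    if n=="top":
        t=np.vstack([np.hstack([cv2.resize(f["pixels"][y-35:y+35,x-35:x+35],(400,400),interpolation=cv2.INTER_CUBIC) for x,y in((162,240),(296,231))])])
        cv2.imwrite("pics/z.png",cv2.cvtColor(t,cv2.COLOR_RGB2BGR))
    else:
        t=np.hstack([cv2.resize(f["pixels"][y-45:y+45,x-45:x+45],(400,400),interpolation=cv2.INTER_CUBIC) for x,y in((268,362),(310,145))])
        cv2.imwrite("pics/z2.png",cv2.cvtColor(t,cv2.COLOR_RGB2BGR))
E
```

```text
top rock 405 [160.5 238. ] bbox 152 169 225 253 [0.4794 0.3162 0.062 ]
top green 108 [295.8 231.4] bbox 291 306 220 237 [ 0.4873 -0.0215  0.095 ]
top blue 104 [267.5 234.7] bbox 263 273 230 240 [0.4804 0.0471 0.095 ]
top redk 116 [323.3 228.7] bbox 318 329 223 234 [ 0.4926 -0.0881  0.095 ]
top yel 145 [447.2 234.6] bbox 440 457 226 241 [ 0.4698 -0.3666  0.145 ]
top white 138 [413.9 241.7] bbox 408 420 235 248 [ 0.4548 -0.2898  0.145 ]
side rock 736 [266.4 357.2] bbox 246 288 344 369 [0.4815 0.316  0.062 ]
side green 121 [297.  216.3] bbox 291 302 211 222 [ 0.4894 -0.0162  0.095 ]
side redk 109 [299.5 197.3] bbox 294 305 192 202 [ 0.4953 -0.0823  0.095 ]
side blue 145 [294.1 237.6] bbox 288 300 232 243 [0.4834 0.051  0.095 ]
side yel 74 [326.6 120.7] bbox 322 332 117 125 [ 0.4723 -0.3581  0.145 ]
```

View pics/z.png

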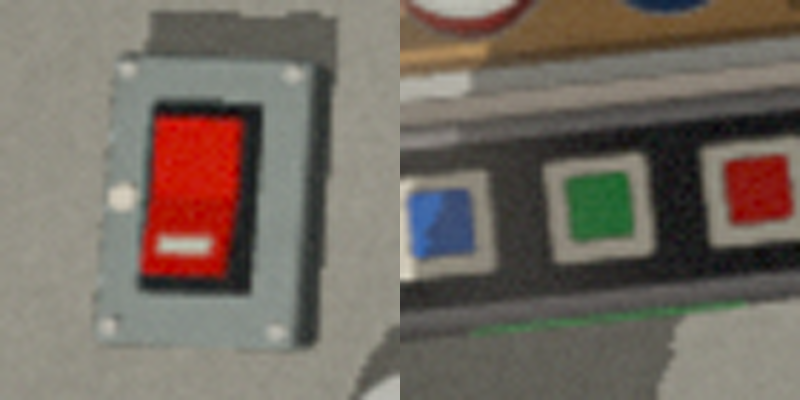

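View pics/z2.png

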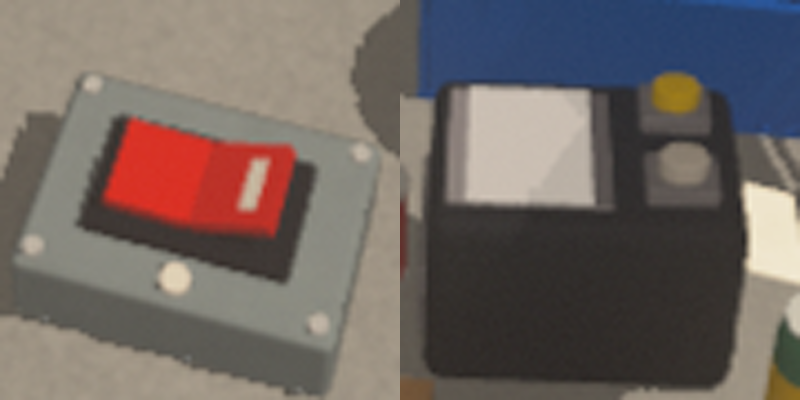

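```bash
cat >> h.py <<'E'
from scipy.spatial.transform import Rotation as Ro
def Rt(s):
    w,x,y,z=s["ee_rot"];return Ro.from_quat([x,y,z,w]).as_matrix()
def slide(s,target): return Rt(s).T@(np.array(target)-s["eef_pos"])*1000
E
python3 - <<'E'
import pickle
from h import *
s,d=pickle.load(open("f0.pkl","rb"));print(Rt(s).round(3))
def tri(a,b):
    P=[d[n]["mtx"]@np.c_[d[n]["R"],d[n]["t"]] for n in("top","side")]
    X=cv2.triangulatePoints(P[0],P[1],np.array(a,float),np.array(b,float)).ravel();return (X[:3]/X[3]).round(4)
def comp(n,box,lo,hi):
    f=d[n];a,b,c,e=box;im=cv2.cvtColor(f["pixels"],cv2.COLOR_RGB2HSV)[b:e,a:c]
    _,l,st,ce=cv2.connectedComponentsWithStats(cv2.inRange(im,lo,hi));i=1+np.argmax(st[1:,4]);return ce[i]+[a,b],st[i]
g=comp("top",(280,215,310,245),(45,100,0),(90,255,255)),comp("side",(285,205,312,230),(45,100,0),(90,255,255))
y=comp("top",(430,220,465,250),(18,130,0),(35,255,255)),comp("side",(316,110,340,134),(18,130,0),(35,255,255))
for n,q in(("g",g),("y",y)): print(n,q,tri(q[0][0],q[1][0]))
# white bar
tb=(162-35+185*.175,240-35+245*.175);sb=(268-45+253*.225,362-45+185*.225)
print("bar",tb,sb,tri(tb,sb),unproj(d["top"],tb,.07))
# rocker corners top/side: far pair, near pair, (crop px)
T=lambda p:(127+p[0]*.175,205+p[1]*.175);S=lambda p:(223+p[0]*.225,317+p[1]*.225)
for n,a,b in(("far+y",(155,115),(105,205)),("far-y",(244,118),(128,118)),("near-y",(228,277),(293,146)),("near+y",(142,274),(275,237)),("fold-y",(238,200),(208,138)),("fold+y",(150,195),(190,228))):
    print(n,tri(T(a),S(b)),unproj(d["top"],T(a),.06).round(4),unproj(d["side"],S(b),.06).round(4))
E
```

```text
[[-0.001  0.402 -0.916]
 [ 0.002 -0.916 -0.402]
 [-1.    -0.002 -0.   ]]
g ((array([295.60377358, 231.55660377]), array([ 11,  11,  11,  12, 106], dtype=int32)), (array([296.99180328, 216.30327869]), array([  6,   6,  12,  12, 122], dtype=int32))) [ 0.4886 -0.0211  0.0903]
y ((array([447.13888889, 234.61805556]), array([ 10,   9,  15,  13, 144], dtype=int32)), (array([326.58108108, 120.71621622]), array([ 6,  7, 11,  9, 74], dtype=int32))) [ 0.4717 -0.3688  0.1387]
bar (159.375, 247.875) (279.925, 358.625) [0.456  0.3167 0.0682] [0.454267   0.31603944 0.07      ]
far+y [0.5121 0.3336 0.0603] [0.5121 0.3337 0.06  ] [0.5122 0.3335 0.06  ]
far-y [0.5116 0.2946 0.0595] [0.5101 0.2943 0.06  ] [0.513 0.295 0.06 ]
near-y [0.4429 0.2974 0.0694] [0.4406 0.2998 0.06  ] [0.4462 0.292  0.06  ]
near+y [0.4436 0.3353 0.0674] [0.4425 0.3375 0.06  ] [0.4455 0.3314 0.06  ]
fold-y [0.477  0.2964 0.0603] [0.474  0.2962 0.06  ] [0.4798 0.2963 0.06  ]
fold+y [0.4775 0.3351 0.0597] [0.4769 0.3349 0.06  ] [0.478  0.3353 0.06  ]
```

Emit:
jog_arm(slide=[[-30, 0, 0], [0, 0, 0], [0, 0, 0], [0, 0, 0]], twist=[0, 0, 0, 0], gripper=[1, 1, 1, 1], force=20)

```text
time_s: 0.65
eef_pos: [0.231, -0.5256, 0.2339]
ee_rot: [-0.144, -0.692, -0.146, 0.692]
wrist_force: [0.7, -0.5, 0.7]
grip_width: 0.0573
```

Emit:
jog_arm(slide=[[0, 0, 0], [0, 0, 0], [0, 0, 0], [0, -40, -30], [0, -40, -30], [0, -40, -30], [0, -40, -30], [0, -40, -30], [0, -40, -30], [0, -40, -20], [0, -40, 0], [0, -40, 0]], twist=[0.15, 0.15, 0.114, 0, 0, 0, 0, 0, 0, 0, 0, 0], gripper=[1, 1, 1, 1, 1, 1, 1, 1, 1, 1, 1, 1])

```text
time_s: 2.15
eef_pos: [0.4309, -0.1648, 0.2344]
ee_rot: [0.0, -0.707, -0.0, 0.708]
wrist_force: [0.1, -0.2, 0.7]
grip_width: 0.0004
```

Emit:
jog_arm(slide=[[0, -40, 0], [0, -40, 0], [0, -40, 0], [0, -40, 0], [0, -40, 0], [0, -40, 0], [0, -40, 0], [0, -40, 0], [0, -40, 0], [0, -40, 0], [0, 0, 0], [0, 0, 0]], twist=[0, 0, 0, 0, 0, 0, 0, 0, 0, 0, 0, 0], gripper=[1, 1, 1, 1, 1, 1, 1, 1, 1, 1, 1, 1])

```text
time_s: 3.65
eef_pos: [0.4309, 0.2329, 0.2347]
ee_rot: [-0.0, -0.707, 0.0, 0.708]
wrist_force: [0.7, 0.4, -0.1]
grip_width: 0.0002
```

```bash
python3 - <<'E'
from h import *
from workcell import robot
s=robot.state();print(s["time_s"],s["eef_pos"],s["grip_width"],s["joint_positions"].round(2),Rt(s).round(3),slide(s,(.457,.316,.09)))
f=robot.grab_frame("wrist");cv2.imwrite("pics/w1.png",cv2.cvtColor(f["pixels"],cv2.COLOR_RGB2BGR))
E
```

```text
3.65 [0.43086893 0.23287249 0.23469081] 0.0002418556168536291 [ 0.32  0.    1.71 -0.    1.44  1.89] [[-0.001  0.    -1.   ]
 [-0.001 -1.    -0.   ]
 [-1.     0.001  0.001]] [144.56016989 -83.28930807 -26.33807197]
```

View pics/w1.png

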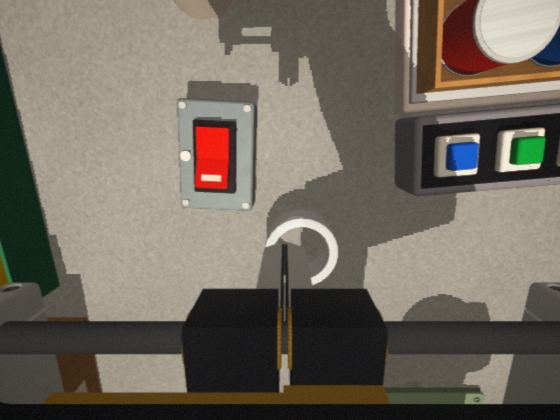

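```bash
cat >> h.py <<'E'
def wun(s,f,uv,z):
    R=Rt(s);M=f["mount"];d=R@M[:3,:3]@np.linalg.inv(f["mtx"])@np.array([uv[0],uv[1],1.]);c=s["eef_pos"]+R@M[:3,3]
    return (c+d*(z-c[2])/d[2]).round(4)
E
python3 - <<'E'
from h import *
from workcell import robot
s=robot.state();f=robot.grab_frame("wrist")
for n,u,z in(("bar",(211,178),.07),("fold",(212,161),.06),("green",(528,149.5),.095),("nearL",(195,190),.073),("nearR",(229,190),.073)):print(n,wun(s,f,u,z))
E
```

```text
bar [0.455  0.3151 0.07  ]
fold [0.4732 0.3151 0.06  ]
green [ 0.4877 -0.0182  0.095 ]
nearL [0.4418 0.3335 0.073 ]
nearR [0.4418 0.2949 0.073 ]
```

Emit:
jog_arm(slide=[[0, -41, -12], [0, -42, -12], [30, 0, 0], [40, 0, 0], [40, 0, 0], [40, 0, 0], [0, 0, 0]], twist=[0, 0, 0, 0, 0, 0, 0], gripper=[1, 1, 1, 1, 1, 1, 1])

```text
time_s: 4.62
eef_pos: [0.4525, 0.3138, 0.082]
ee_rot: [-0.001, -0.704, 0.002, 0.71]
wrist_force: [0.5, 1.1, 0.4]
grip_width: 0.0004
```

```bash
python3 - <<'E'
from h import *
from workcell import robot
s=robot.state();print(s["time_s"],s["eef_pos"])
for n in("wrist","side"):
    f=robot.grab_frame(n);
    im=f["pixels"] if n=="wrist" else cv2.resize(f["pixels"][280:420,180:367],(748,560))
    cv2.imwrite(f"pics/{n}2.png",cv2.cvtColor(im,cv2.COLOR_RGB2BGR))
E
```

```text
4.625 [0.45252334 0.31378197 0.08200848]
```

View pics/side2.png

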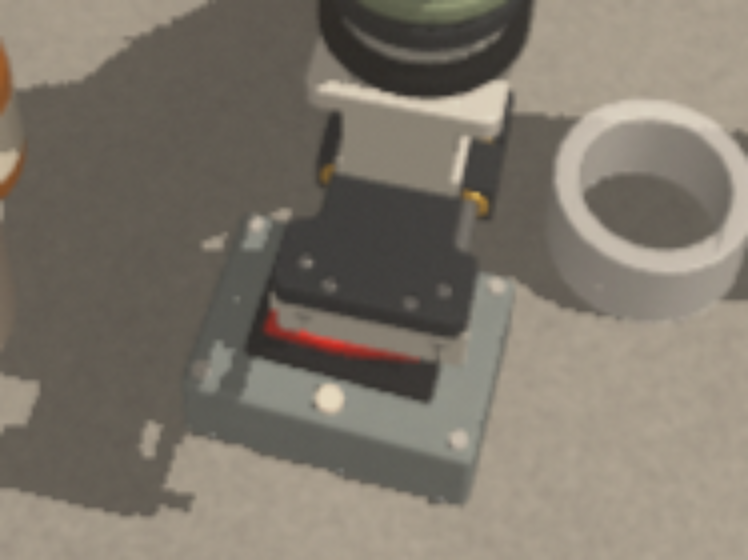

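View pics/wrist2.png

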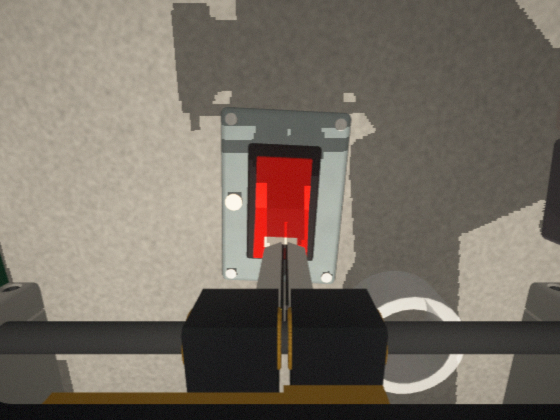

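Emit:
jog_arm(slide=[[5, 0, -2], [6, 0, 0], [6, 0, 0], [5, 0, 0], [2, 0, 0], [0, 0, 0], [0, 0, 0]], twist=[0, 0, 0, 0, 0, 0, 0], gripper=[1, 1, 1, 1, 1, 1, 1])

```text
time_s: 5.6
eef_pos: [0.4575, 0.3163, 0.0613]
ee_rot: [0.0, 0.707, -0.0, -0.707]
wrist_force: [-1.0, -0.4, -0.5]
grip_width: 0.0006
```

Emit:
jog_arm(slide=[[2, 0, 1], [2, 0, 0], [0, 0, 0], [0, 0, 0]], twist=[0, 0, 0, 0], gripper=[1, 1, 1, 1])

```text
time_s: 6.1
eef_pos: [0.4575, 0.3165, 0.0601]
ee_rot: [0.0, 0.708, -0.0, -0.706]
wrist_force: [-2.2, -3.2, 13.6]
grip_width: 0.0004
```

Emit:
jog_arm(slide=[[-10, 0, 0], [-40, 0, 0], [-50, 0, 0], [-30, 0, 0], [0, 40, 0], [0, 40, 0], [0, 40, 0], [0, 40, 0], [0, 0, 0]], twist=[0, 0, 0, 0, 0, 0, 0, 0, 0], gripper=[1, 1, 1, 1, 1, 1, 1, 1, 1])

```text
time_s: 7.22
eef_pos: [0.4562, 0.1546, 0.1874]
ee_rot: [0.001, -0.707, 0.002, 0.707]
wrist_force: [1.0, -0.2, 0.1]
grip_width: 0.0006
```

```bash
python3 - <<'E'
from h import *
from workcell import robot
s=robot.state();print(s["time_s"],s["eef_pos"])
f=robot.grab_frame("wrist");cv2.imwrite("pics/wrist3.png",cv2.cvtColor(f["pixels"],cv2.COLOR_RGB2BGR))
f=robot.grab_frame("side");cv2.imwrite("pics/side3.png",cv2.cvtColor(cv2.resize(f["pixels"][280:420,180:367],(748,560)),cv2.COLOR_RGB2BGR))
E
```

```text
7.225 [0.45622748 0.15460801 0.1873973 ]
```

View pics/side3.png

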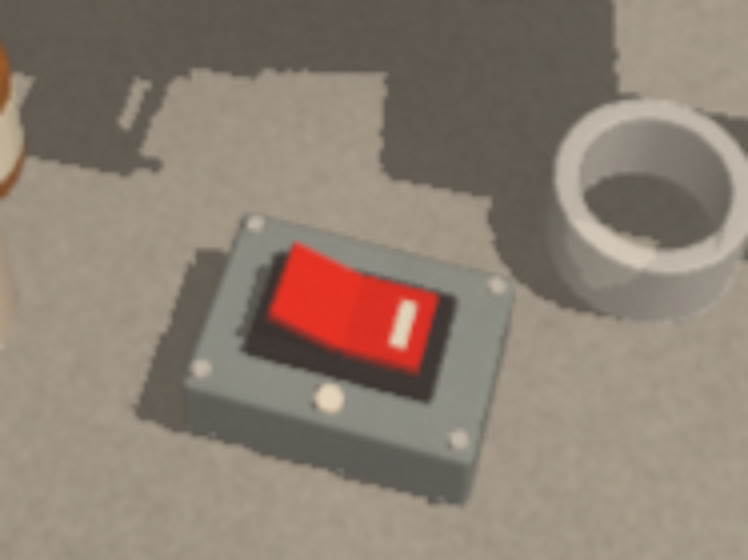

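View pics/wrist3.png

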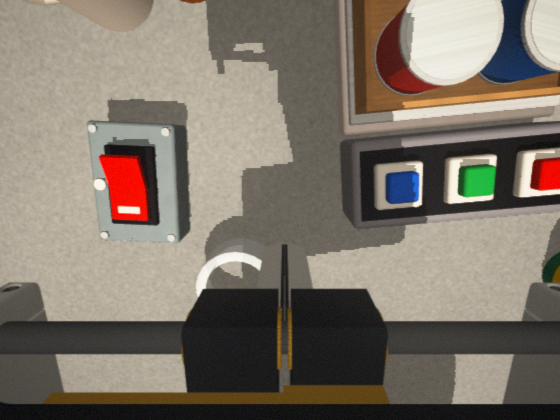

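The rocker has flipped: the near half with the bar is level and the far half is raised. The green key cap is at about (480,180) in the wrist view.

```bash
python3 - <<'E'
from h import *
from workcell import robot
s=robot.state();f=robot.grab_frame("wrist")
im=cv2.cvtColor(f["pixels"],cv2.COLOR_RGB2HSV)[150:210,440:510]
m=cv2.inRange(im,(45,150,110),(90,255,255));v,u=np.nonzero(m);c=(u.mean()+440,v.mean()+150)
print(c,u.min()+440,u.max()+440,v.min()+150,v.max()+150);p=wun(s,f,c,.095);print(p,slide(s,(p[0],p[1],.115)))
E
```

```text
(np.float64(481.4136732329085), np.float64(181.52375434530705)) 466 497 167 196
[ 0.4876 -0.0204  0.095 ] [ 72.36930405 177.06683041 -31.44674924]
```

Emit:
jog_arm(slide=[[0, 44, -8], [0, 44, -8], [0, 44, -8], [0, 43, -7], [0, 0, 0], [40, 0, 0], [30, 0, 0], [0, 0, 0]], twist=[0, 0, 0, 0, 0, 0, 0, 0], gripper=[1, 1, 1, 1, 1, 1, 1, 1])

```text
time_s: 8.38
eef_pos: [0.4848, -0.0162, 0.1149]
ee_rot: [-0.0, -0.705, -0.001, 0.709]
wrist_force: [1.5, 0.6, 0.2]
grip_width: 0.0006
```

```bash
python3 - <<'E'
from h import *
from workcell import robot
s=robot.state();print(s["time_s"],s["eef_pos"])
a=robot.grab_frame("wrist")["pixels"][150:330,160:410];b=robot.grab_frame("side")["pixels"][150:276,210:385]
cv2.imwrite("pics/c4.png",cv2.cvtColor(np.hstack([cv2.resize(a,(400,288)),cv2.resize(b,(400,288))]),cv2.COLOR_RGB2BGR))
E
```

```text
8.375 [ 0.4847785  -0.0161949   0.11490407]
```

View pics/c4.png

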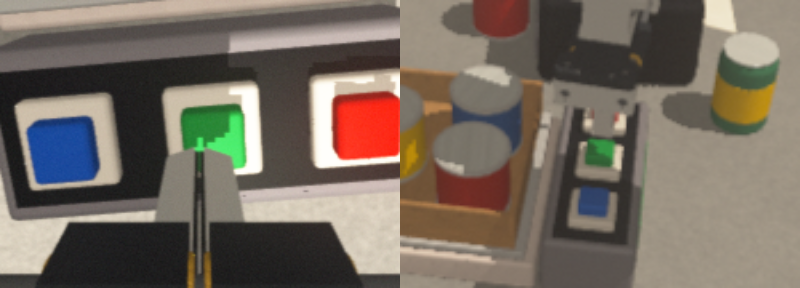

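Emit:
jog_arm(slide=[[6, 0, 0], [0, 0, 0], [0, 0, 0]], twist=[0, 0, 0], gripper=[1, 1, 1])

```text
time_s: 8.85
eef_pos: [0.4877, -0.0186, 0.112]
ee_rot: [-0.0, 0.707, -0.0, -0.707]
wrist_force: [0.6, -0.1, 0.5]
grip_width: 0.0003
```

Emit:
jog_arm(slide=[[6, 1, 0], [6, 0, 0], [5, 0, 0], [4, 0, 0], [3, 0, 0], [2, 0, 0], [0, 0, 0], [0, 0, 0]], twist=[0, 0, 0, 0, 0, 0, 0, 0], gripper=[1, 1, 1, 1, 1, 1, 1, 1])

```text
time_s: 9.85
eef_pos: [0.4871, -0.0195, 0.0865]
ee_rot: [-0.0, -0.707, 0.0, 0.707]
wrist_force: [-4.8, 0.2, 9.7]
grip_width: 0.0003
```

Emit:
jog_arm(slide=[[2, 0, 0], [0, 0, 0], [0, 0, 0]], twist=[0, 0, 0], gripper=[1, 1, 1])

```text
time_s: 10.22
eef_pos: [0.4872, -0.0196, 0.0863]
ee_rot: [-0.0, -0.707, 0.0, 0.707]
wrist_force: [-9.1, 1.2, 20.4]
grip_width: 0.0003
```

Emit:
jog_arm(slide=[[-10, 0, 0], [-40, 0, 0], [-45, 0, 0], [-25, 0, 0], [0, 40, 0], [0, 40, 0], [0, 40, 0], [0, 40, 0], [0, 40, 0], [0, 40, 0], [0, 0, 0], [0, 0, 0]], twist=[0, 0, 0, 0, 0, 0, 0, 0, 0, 0, 0, 0], gripper=[1, 1, 1, 1, 1, 1, 1, 1, 1, 1, 1, 1])

```text
time_s: 11.72
eef_pos: [0.4871, -0.259, 0.203]
ee_rot: [0.001, -0.707, -0.0, 0.707]
wrist_force: [-0.7, 0.2, 0.2]
grip_width: 0.0005
```

```bash
python3 - <<'E'
from h import *
from workcell import robot
s=robot.state();print(s["time_s"],s["eef_pos"],s["joint_positions"].round(2))
f=robot.grab_frame("wrist");a=f["pixels"];b=robot.grab_frame("side")["pixels"][150:276,210:385]
cv2.imwrite("pics/w5.png",cv2.cvtColor(np.hstack([cv2.resize(a,(400,300)),cv2.resize(b,(400,300))]),cv2.COLOR_RGB2BGR))
im=cv2.cvtColor(a,cv2.COLOR_RGB2HSV)
m=cv2.inRange(im[:240],(18,130,90),(35,255,255))
n,l,st,ce=cv2.connectedComponentsWithStats(m)
for i in range(1,n):
    if st[i,4]>80: p=wun(s,f,ce[i],.145);print(st[i],ce[i],p,slide(s,(p[0],p[1],.165)).round(1))
E
```

```text
11.725 [ 0.48710927 -0.25902125  0.20300309] [-0.65  0.16  1.6   0.    1.38  0.93]
[  0   0  45  18 659] [20.34446131  7.16084977] [ 0.6433 -0.0796  0.145 ] [  38.1 -179.5 -156.1]
[396 225  39  15 424] [414.42216981 233.30188679] [ 0.4812 -0.3658  0.145 ] [ 37.9 106.8   5.8]
```

View pics/w5.png

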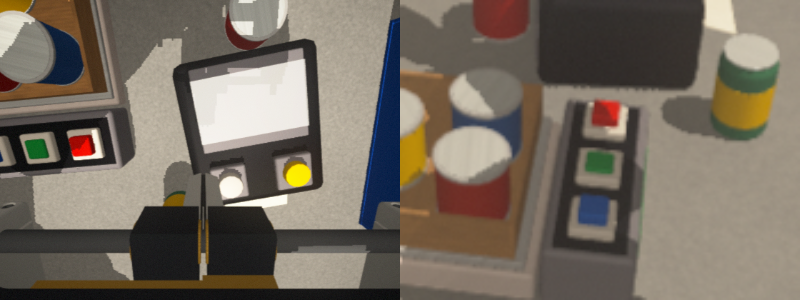

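```bash
python3 - <<'E'
from h import *
from workcell import robot
s=robot.state()
f=robot.grab_frame("wrist");a=f["pixels"]
im=cv2.cvtColor(a,cv2.COLOR_RGB2HSV)
m=cv2.inRange(im[:280],(18,130,90),(35,255,255))
n,l,st,ce=cv2.connectedComponentsWithStats(m)
for i in range(1,n):
    if st[i,4]>80 and st[i,0]>380: p=wun(s,f,ce[i],.145);print(st[i],ce[i],p,slide(s,(p[0],p[1],.165)).round(1))
E
```

```text
[ 396  225   40   37 1113] [415.5965858 243.1410602] [ 0.4728 -0.3672  0.145 ] [ 38.2 108.8  14.6]
```

Emit:
jog_arm(slide=[[0, 36, 5], [0, 36, 5], [0, 36, 4], [0, 0, 0], [15, 0, 0], [15, 0, 0], [0, 0, 0], [0, 0, 0]], twist=[0, 0, 0, 0, 0, 0, 0, 0], gripper=[1, 1, 1, 1, 1, 1, 1, 1])

```text
time_s: 12.88
eef_pos: [0.4733, -0.3669, 0.1732]
ee_rot: [-0.0, -0.707, -0.0, 0.707]
wrist_force: [0.3, -0.7, 0.4]
grip_width: 0.0007
```

```bash
python3 - <<'E'
from h import *
from workcell import robot
s=robot.state();print(s["time_s"],s["eef_pos"])
a=robot.grab_frame("wrist")["pixels"][150:330,160:410];b=robot.grab_frame("side")["pixels"][70:196,240:415]
cv2.imwrite("pics/c6.png",cv2.cvtColor(np.hstack([cv2.resize(a,(400,288)),cv2.resize(b,(400,288))]),cv2.COLOR_RGB2BGR))
E
```

```text
12.875 [ 0.47334707 -0.36687564  0.17319612]
```

View pics/c6.png

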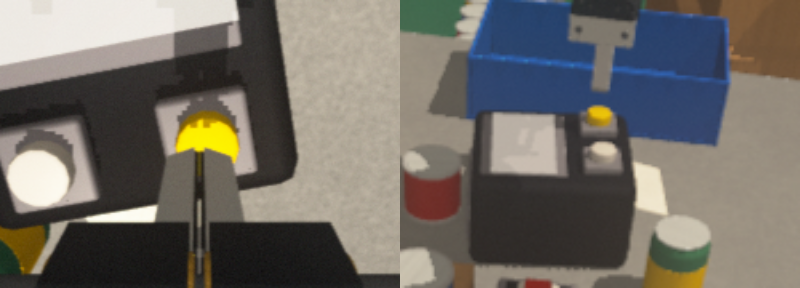

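Fingertips are over the yellow cap (about (207,140) in the left half), well clear of the white key. I'm pressing now.

Emit:
jog_arm(slide=[[10, 0, 0], [10, 0, 0], [6, 0, 0], [5, 0, 0], [4, 0, 0], [3, 0, 0], [1, 0, 0], [0, 0, 0], [0, 0, 0]], twist=[0, 0, 0, 0, 0, 0, 0, 0, 0], gripper=[1, 1, 1, 1, 1, 1, 1, 1, 1])

```text
time_s: 14.1
eef_pos: [0.4729, -0.3672, 0.1367]
ee_rot: [0.0, -0.707, -0.0, 0.707]
wrist_force: [-5.7, 4.9, 11.8]
grip_width: 0.0004
```

Emit:
jog_arm(slide=[[2, 0, 0], [0, 0, 0], [0, 0, 0]], twist=[0, 0, 0], gripper=[1, 1, 1])

```text
time_s: 14.48
eef_pos: [0.473, -0.3673, 0.1365]
ee_rot: [-0.0, -0.707, -0.0, 0.707]
wrist_force: [-7.6, 7.0, 19.6]
grip_width: 0.0001
```

Emit:
jog_arm(slide=[[-10, 0, 0], [-30, 0, 0], [-30, 0, 0], [0, 40, 30], [0, 40, 30], [0, 40, 30], [0, 0, 0], [0, 0, 0]], twist=[0, 0, 0, 0, 0, 0, 0, 0], gripper=[1, 1, 1, 1, 1, 1, 1, 1])

```text
time_s: 15.48
eef_pos: [0.3835, -0.4874, 0.2021]
ee_rot: [-0.0, 0.707, -0.0, -0.707]
wrist_force: [0.6, 0.1, 0.3]
grip_width: 0.0003
```

```bash
python3 - <<'E'
from h import *
from workcell import robot
s=robot.state();print(s["time_s"],s["eef_pos"],s["wrist_force"])
for n in("top","side"):cv2.imwrite(f"pics/{n}7.png",cv2.cvtColor(robot.grab_frame(n)["pixels"],cv2.COLOR_RGB2BGR))
E
```

```text
15.475 [ 0.38349059 -0.48741534  0.20210536] [0.59542158 0.05795812 0.31941682]
```

View pics/top7.png

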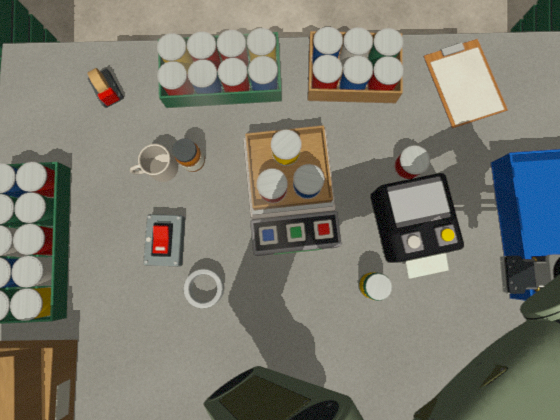

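View pics/side7.png

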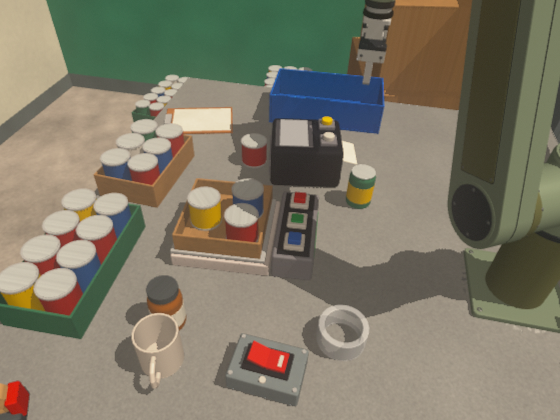

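Both views show the rocker on, green key down, yellow key up, and every loose thing where it started. The arm is clear of everything, so I'm handing in.

```bash
python3 -c "
from workcell import robot
print(robot.sign_off())"
```

```text
the job is handed in; nothing more can be done
None
```

I did the three presses in order with the gripper shut and handed the job in at about 15.5 s of the 59 s allowed. No verdict is reported.

| Press | Tip height at the stop | Upward force at the stop |
|---|---|---|
| Red rocker, raised half | 60 mm | about 14 N |
| Green key | 86 mm | about 20 N |
| Yellow key | 136.5 mm | about 20 N |

- **Controls:** The last top and side pictures show the rocker on, the green key down and the yellow key back up. The blue, red and white keys look up. I judged these by eye in the pictures, since the interface gives no joint readings.
- **Loose things:** All of them look upright and unmoved next to the first pictures, also by eye.
- **Arm:** It finished clear of everything, with a wrist force below 1 N.
- **Disagreements:** No check failed. Triangulating the first top and side pictures put the two key tops 5–6 mm lower than the stated heights. A closer wrist-camera look placed both keys to within about 2 mm sideways, and the stop heights match the stated ones.

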